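# Stack the grinding stones and check the double lid

### The arm

A 7-joint arm with a two-finger parallel gripper is mounted at the origin on a cart in front of the work surface, level with it; the furniture and walls round the work are solid. World frame = base frame: x ahead of the robot, y to its left, z up, the work surface at z = 0. Lengths are in m, angles in rad, forces in N, time in s.
With the tool pointing down it reaches from about 0.4 to 0.85 m from the base axis. Payload 4.5 kg.
Tool frame: the origin (TCP) lies on the centre line of the jaws, within the pads' length; the fingertips stand 11 mm ahead of it and the grasp point (between the pads) lies 8 mm behind it; z points along the fingers, y is the line along which they close (so a half turn about z gives the same grasp; the last joint's range is limited). The gripper opens to 88 mm and grips with 3 to 60 N. Pads are 18 mm wide; open, the fingers measure 123 mm over their backs; the gripper's body (75 mm by 187 mm) begins 45 mm behind the grasp point.
Start: joints at [1.248, 0.689, -0.195, 1.565, 0.157, 0.902, -0.215], TCP at [0.218, -0.586, 0.25] pointing down, gripper open.
Joint ranges: [-3.01, 3.01], [-0.46, 2.08], [-1.47, 1.51], [0.13, 2.56], [-1, 4.14], [0.04, 2.09], [-2.66, 2.66]. Speed limits (rad/s): [2.57, 2.57, 3.14, 3.14, 3.14, 3.14, 3.14].

### API

Orientations are given as a unit quaternion [x, y, z, w].
In Python, from plant import * gives the robot as it stands. The module is installed in compiled form; this text tells all that it offers.
- The arm moves only by the tool send_rows, never from a script. Its argument "motion" is a list of rows, each an object of numbers: "x", "y", "z": the shift along the tool's x, y, z in cm; "rx", "ry", "rz": the turn, a rotation vector about the tool's x, y, z in rad; "jaw": the finger opening in cm, from 0 to 8.81. In form: [{"x": .., "y": .., "z": .., "rx": .., "ry": .., "rz": .., "jaw": ..}, ...]. A call has exactly 5 rows; each row shifts and turns the commanded pose from where the row before left it, along the tool's axes as they then stand; what a row does not reach is not made up. A row lasts 1/10 s, in which the tool goes at most 50 mm and 8.59 degrees, less where a joint would pass 70% of its speed; a pose out of reach is approached as far as the arm can. A call is refused whole if a number of a shift passes 5 or a number of a turn 0.15, either way. A call with a gripper value outside its range is refused whole. The fingers move at their own pace and stop on an object; "grip_force" is the grip in N (left out, the last holds). Time passes only in rows, so rows that do not move let the fingers close, or fill a call up. It gives the time, the measured TCP pose, the force, the opening and the grip force at its end, in the units of the state.
- get_state(): the state, without advancing time (a new reading comes with each control period).
- snapshot(name): name is "scene" or "top"; returns a dict with "img" (400x640x3 uint8, red, green, blue), "vertical_fov" (degrees; the focal length in pixels is half the picture's height over the tangent of half this angle, whatever the lens; pixels are square), "cx", "cy" (the principal point, pixels), "D" ([k1, k2, p1, p2, k3] as OpenCV has them; the pictures are not rectified), "extrinsics" (4x4, takes a point from camera to world coordinates). Camera axes: x right, y up, looking along -z (the intrinsics and any distortion apply to the point x, -y, -z); pixel columns grow to the right and rows downward; lengths in m; the calibration is good to about 2 mm. A picture is of the moment at which its call begins. There is no depth.
- finish_job(): hands the job in; it is judged then, once.
The state is a dict: "clock": time; "q": joint angles; "qd": joint speeds; "joint_torque": joint torques, N m; "tool_pos": TCP position; "eef_rot": TCP orientation; "contact_force": force on the tool from outside, world axes, zero at the start; "moment": the same for the moment, N m; "opening": opening from 0.0 (shut) to 1.0 (fully open); "finger_force": force on a finger pad.
Only numpy, scipy, OpenCV 4.12 (cv2) and the standard library are available. Lean on these libraries where they do the work, as an engineer would, in place of code of your own. Each camera call takes 0.05 s, during which the arm holds its last target. There are 200 camera calls.

### The job

Put the grinding stones away: set the wide stone down in the middle of the round board and the narrow stone centred on top of it, without dropping them, then lift the two nested lids together by the inner lid's knob, lower them over the stack until the inner lid rests on the stones, and let go of the knob. Last, take the outer lid by its collar and lift it off alone, straight up and clear of the knob, leaving the inner lid undisturbed on the stack, and finish still holding the outer lid level in the air above it. Leave the mug, jar of washers and tape measure where they are.

Things in the scene. Friction and masses are not known exactly. Their poses are not given: they have to be found in the camera images.
- board_top (a point): Centre of the upper face of a round plywood board, 110 mm across and 10 mm thick, fixed to the bench top; a thin ring 67 mm across is scribed round its centre. z up. The point is 10 mm above the bench.
- wide_stone_centre (a point): Centre (half-way up) of the wider grinding stone: a grey disc 60 mm across and 14 mm thick, about 0.1 kg, lying flat on the bench; z is its axis. Plain solid disc for handling; its paper label does not stand proud.
- narrow_stone_centre (a point): Centre (half-way up) of the narrower grinding stone: a grey disc 50 mm across and 14 mm thick, about 0.07 kg, lying flat on the bench; z is its axis. The two stones may lie in either of two places.
- inner_lid_knob (a point): Centre of the free part of the inner lid's upright wooden knob, 20 mm diameter, z up: top 14 mm above, outer lid's collar ends 14 mm below. Inner lid: metal cap, 82 mm across, 76 inside, about 0.22 kg; its ceiling (comes to rest on the stones) is 44 mm below this point, its lower rim 68 mm below. Starts standing on the bench under the outer lid, knob passing up through that.
- outer_lid_collar (a point): Centre of the outer lid's collar: upright metal tube, 44 mm outside, 25 mm bore, reaching 11 mm above and below; the knob passes through with 2.5 mm play. Below it a flat top 96 mm across, 4 thick; skirt to 40 mm below this point. About 0.18 kg. Rests loosely on the inner lid: lifting the knob lifts both, lifting the collar this lid alone; it clears the knob after rising 80 mm.
- mug: Bystander: green mug 96 mm high, origin under its centre.
- jar_washers: Bystander: low round jar of washers, 68 mm across, 66 mm high, origin under its centre.
- tape_measure: Bystander: tape measure 39x84x64 mm, origin under its centre.
Things that resemble listed ones, but are neither listed nor needed, are in the scene too. What is shaped like the part that bears wide_stone_centre but red is not meant. What is shaped like the part that bears narrow_stone_centre but blue is not meant.

How it is judged:
By the outcome, as a careful person would: the job done as asked, in the order asked, and still so for the second after the job is handed in, while the arm keeps its last pose, push and grip.
It also fails if it takes over 70 s, if anything falls off the work surface, if the arm or the gripper's body presses on something with over 40 N, if the wrist force passes 120 N, or if a joint passes its speed limit or range.

## Working session

There is one attempt and no reset: what is moved stays moved. The work goes in short steps, Python scripts to look and compute and a tool call to move; the robot and the scene stay as the last step left them, time stands still between calls to the robot, and variables do not carry over. Pictures are saved under pics/ and viewed, at most 10 in all, crops included, and the job is handed in when it is done.

Besides the shell and the picture viewer there is one more tool, called after "Request:" in YAML: its name, and indented under it one key for each argument. send_rows: Moves the arm, as the interface text tells. Its arguments: {"type":"object","properties":{"motion":{"type":"array"},"grip_force":{"type":"number"}},"required":["motion"]}

```bash
mkdir -p pics; cat > h.py <<'E'
from plant import *
import numpy as np, cv2
def cam(n):
    s=snapshot(n); f=200/np.tan(np.radians(s["vertical_fov"])/2)
    s["K"]=np.array([[f,0,s["cx"]],[0,f,s["cy"]],[0,0,1.]]); s["D"]=np.array(s["D"],float); s["E"]=np.array(s["extrinsics"]); return s
def ray(s,uv):
    p=cv2.undistortPoints(np.array(uv,float).reshape(-1,1,2),s["K"],s["D"]).reshape(-1,2)
    d=np.c_[p[:,0],-p[:,1],-np.ones(len(p))]@s["E"][:3,:3].T
    return s["E"][:3,3],d
def onz(s,uv,z):
    o,d=ray(s,uv); return o+d*((z-o[2])/d[:,2])[:,None]
def proj(s,P):
    c=(np.array(P,float).reshape(-1,3)-s["E"][:3,3])@s["E"][:3,:3]
    return cv2.projectPoints(c*[1,-1,-1],np.zeros(3),np.zeros(3),s["K"],s["D"])[0].reshape(-1,2)
def save(n,img): cv2.imwrite("pics/"+n,img[:,:,::-1])
E
python3 - <<'E'
from h import *
for n in("scene","top"):
    s=cam(n); save(n+"0.png",s["img"]); print(n,s["E"].round(3).tolist(),s["vertical_fov"],s["D"])
st=get_state(); print(st["tool_pos"],st["eef_rot"],st["opening"])
E
```

```text
scene [[-0.552, 0.591, -0.588, 0.043], [-0.834, -0.387, 0.394, 0.253], [0.005, 0.708, 0.706, 0.675], [0.0, 0.0, 0.0, 1.0]] 57.188646877957034 [-0.05532452  0.          0.          0.          0.        ]
top [[0.022, 0.988, -0.156, 0.342], [-1.0, 0.022, -0.002, -0.052], [0.001, 0.156, 0.988, 1.358], [0.0, 0.0, 0.0, 1.0]] 49.5002155644574 [-0.03475722  0.          0.          0.          0.        ]
[ 0.21805166 -0.58514376  0.2489987 ] [ 9.84122522e-01  1.77488483e-01 -2.14779106e-04 -8.09176169e-04] 0.9995645304566139
```

View pics/scene0.png

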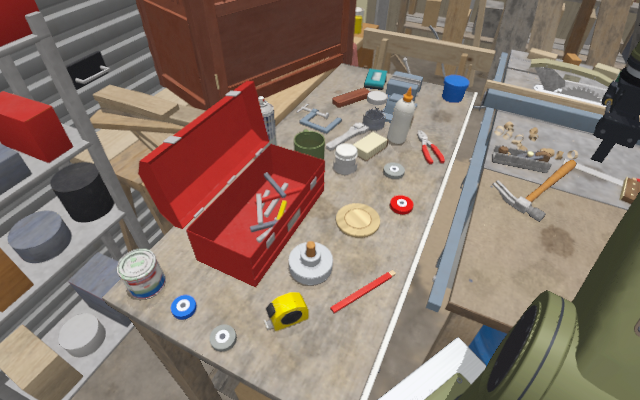

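View pics/top0.png

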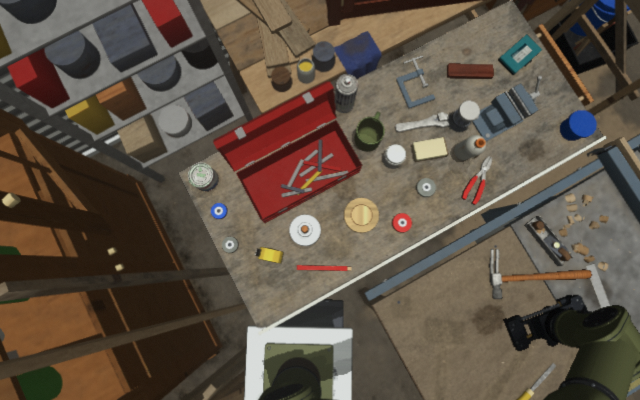

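The scene view shows grey discs at (394,170) and (223,337). In the top view they are at (427,187) and (230,244). The red disc, top (402,223), and the blue disc, top (219,211), are decoys. The board is at top (361,215), the lids at top (305,230). Next I'll enlarge and measure the two grey discs.

```bash
python3 - <<'E'
from h import *
s=cam("scene");t=cam("top")
def crop(c,u,v,h=24,k=8):
    return cv2.resize(c["img"][v-h:v+h,u-h:u+h],None,fx=k,fy=k,interpolation=cv2.INTER_CUBIC)
def pad(a):return cv2.resize(a,(266,266))
top=[pad(crop(t,*p)) for p in((427,187),(230,244),(361,215))]
sc=[pad(crop(s,*p)) for p in((394,170),(223,337),(310,262))]
save("crops.png",np.vstack([np.hstack(top),np.hstack(sc)]))
for n,a,b in(("A",(427,187),(394,170)),("B",(230,244),(223,337)),("board",(361,215),(358,220)),("knobtop",(305,229),(311,246))):
    for z in (0,.014): print(n,z,onz(t,[a],z)[0].round(3),onz(s,[b],z)[0].round(3))
    oa,da=ray(t,[a]);ob,db=ray(s,[b]);A=np.c_[da[0],-db[0]];k=np.linalg.lstsq(A,ob-oa,rcond=None)[0];print("tri",oa+k[0]*da[0],ob+k[1]*db[0])
E
```

```text
A 0 [ 0.591 -0.395  0.   ] [ 0.592 -0.396  0.   ]
A 0.014 [ 0.589 -0.391  0.014] [ 0.581 -0.382  0.014]
tri [ 0.59110158 -0.39471315  0.0011806 ] [ 0.59125847 -0.39457357  0.00117416]
B 0 [0.397 0.223 0.   ] [0.397 0.221 0.   ]
B 0.014 [0.396 0.22  0.014] [0.39  0.222 0.014]
tri [0.3969659  0.22220417 0.00170694] [0.39662361 0.22153806 0.00155834]
board 0 [ 0.497 -0.185  0.   ] [ 0.496 -0.186  0.   ]
board 0.014 [ 0.495 -0.184  0.014] [ 0.486 -0.177  0.014]
tri [ 4.97108150e-01 -1.85124995e-01 -2.42908815e-04] [ 4.95839624e-01 -1.86402516e-01 -2.62705608e-04]
knobtop 0 [ 0.449 -0.01   0.   ] [ 0.491 -0.043  0.   ]
knobtop 0.014 [ 0.448 -0.011  0.014] [ 0.482 -0.037  0.014]
tri [ 0.44353755 -0.01225527  0.07087689] [ 0.44405185 -0.01161351  0.07093735]
```

View pics/crops.png

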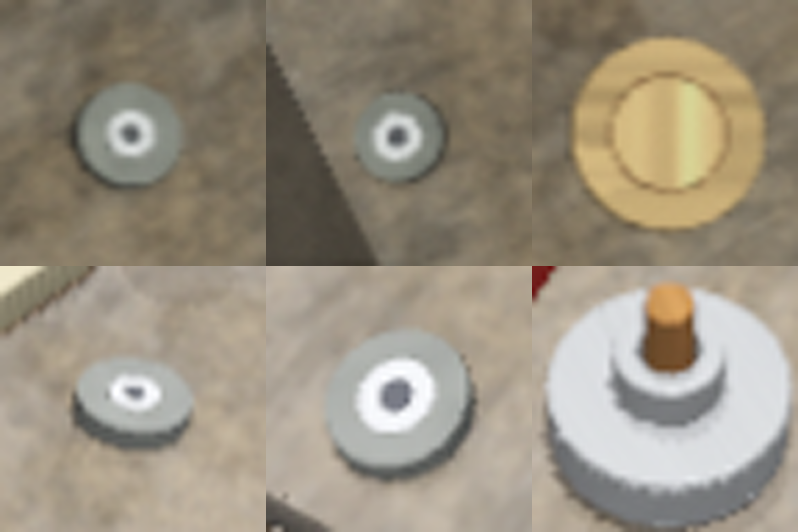

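Disc A (top 427,187; scene 394,170) is about 18.8 px across and B (top 230,244; scene 223,337) about 15.5 px. That ratio is 1.2 = 60/50, so A is the wide stone and B the narrow one, and the crop shows both are grey. Next I'll get precise centres and check clearances.

```bash
cat >> h.py <<'E'
def blob(c,m,near,r=40):
    w=np.zeros(m.shape,np.uint8); cv2.circle(w,tuple(map(int,near)),r,255,-1)
    m=cv2.bitwise_and(m,w); n,l,st,ce=cv2.connectedComponentsWithStats(m)
    i=1+np.argmax(st[1:,4]); cnt=cv2.findContours((l==i).astype(np.uint8),0,1)[0][0]
    return ce[i],st[i,4],cv2.fitEllipse(cv2.convexHull(cnt))
def hsv(c,lo,hi): return cv2.inRange(cv2.cvtColor(c["img"],cv2.COLOR_RGB2HSV),np.array(lo),np.array(hi))
def tool(P,Rq=None):
    from scipy.spatial.transform import Rotation as R
    s=get_state(); r=R.from_quat(s["eef_rot"]); return r.inv().apply(np.array(P)-s["tool_pos"])*100
E
python3 - <<'E'
from h import *
s=cam("scene");t=cam("top")
W=([0,0,195],[180,40,255])
for n,a,b in(("A",(427,187),(394,170)),("B",(230,244),(223,337))):
    for c,p in((t,a),(s,b)):
        g=blob(c,hsv(c,*W),p,7 if c is t else 14); print(n,g[0].round(1),g[1],onz(c,[g[2][0]],.014)[0].round(4))
for c,p in((t,(361,215)),(s,(358,220))):
    g=blob(c,hsv(c,[12,70,120],[30,255,255]),p,30); print("board",g[2],onz(c,[g[2][0]],.010)[0].round(4), onz(c,[g[2][0]],.0)[0].round(4))
for c,p in((t,(305,229)),(s,(311,246))):
    g=blob(c,hsv(c,[5,110,150],[20,255,255]),p,8); print("knob",g[0],g[1],onz(c,[g[0]],.082)[0].round(4))
for n,p,z in(("mug",(370,133),.096),("jarwhite",(395,155),.066),("jar2",(468,113),.066),("tape",(270,255),.064),("box corner",(359,171),.07),("box c2",(262,218),.07),("bottle",(476,147),.15),("can",(202,176),.1),("soap",(430,149),.03)):
    print(n,onz(t,[p],z)[0].round(3))
E
```

```text
A [426.  186.5] 28 [ 0.5901 -0.3887  0.014 ]
A [394.  168.4] 44 [ 0.5862 -0.387   0.014 ]
B [229.2 244.4] 30 [0.3954 0.2219 0.014 ]
B [222.  336.1] 128 [0.3927 0.2229 0.014 ]
board ((361.0027770996094, 214.80361938476562), (35.58231735229492, 36.115806579589844), 88.90033721923828) [ 0.4966 -0.1841  0.01  ] [ 0.4977 -0.1851  0.    ]
board ((357.56378173828125, 220.13941955566406), (33.95851135253906, 44.04914093017578), 98.49996185302734) [ 0.4892 -0.1785  0.01  ] [ 0.4959 -0.185   0.    ]
knob [304.28 228.16] 25 [ 0.4451 -0.0104  0.082 ]
knob [310.42553191 244.82978723] 47 [ 0.4399 -0.0075  0.082 ]
mug [ 0.735 -0.201  0.096]
jarwhite [ 0.677 -0.282  0.066]
jar2 [ 0.817 -0.512  0.066]
tape [0.365 0.089 0.064]
box corner [ 0.623 -0.171  0.07 ]
box c2 [0.474 0.117 0.07 ]
bottle [ 0.684 -0.501  0.15 ]
can [0.591 0.296 0.1  ]
soap [ 0.708 -0.399  0.03 ]
```

Measured positions (m): wide stone A at about (.588,-.388), narrow stone B (.394,.2225), board (.494,-.183), knob (.4425,-.009). I'll align the tool with the world axes, then go above A.

Request:
send_rows:
  motion:
    - {"rz": 0.119,"jaw": 8.8}
    - {"rz": 0.119,"jaw": 8.8}
    - {"rz": 0.119,"jaw": 8.8}
    - {"jaw": 8.8}
    - {"jaw": 8.8}
  grip_force: 20

```text
schema error: expected keys x, y, z, rx, ry, rz, jaw
```

Request:
send_rows:
  motion:
    - {"x": 4.1,"y": -2.2,"jaw": 8.8}
    - {"x": 4.1,"y": -2.2,"jaw": 8.8}
    - {"x": 4.1,"y": -2.2,"jaw": 8.8}
    - {"x": 4.1,"y": -2.2,"jaw": 8.8}
    - {"x": 4.1,"y": -2.2,"jaw": 8.8}

```text
schema error: expected keys x, y, z, rx, ry, rz, jaw
```

Request:
send_rows:
  motion:
    - {"x": 4.1,"y": -2.2,"jaw": 8.8}
    - {"x": 4.1,"y": -2.2,"jaw": 8.8}
    - {"x": 4.1,"y": -2.2,"jaw": 8.8}
    - {"x": 4.1,"y": -2.1,"jaw": 8.8}
    - {"jaw": 8.8}

```text
schema error: expected keys x, y, z, rx, ry, rz, jaw
```

```bash
python3 - <<'E'
from h import *
s=get_state();print(s["clock"],s["tool_pos"],s["eef_rot"],s["q"],s["contact_force"]);print(tool([.588,-.388,.013]))
E
```

```text
0.3 [ 0.21826605 -0.58545852  0.24945315] [ 9.84122520e-01  1.77490234e-01 -6.14992780e-05 -2.79695890e-04] [ 1.24776472  0.68942923 -0.19459226  1.56561343  0.15730133  0.90251032
 -0.21511614] [ 0.23706517  0.62268167 -0.17096618]
[41.54248028 -5.57177459 23.64760378]
```

Request:
send_rows:
  motion:
    - {"x": 0,"y": 0,"z": 0,"rx": 0,"ry": 0,"rz": 0.119,"jaw": 8.8}
    - {"x": 0,"y": 0,"z": 0,"rx": 0,"ry": 0,"rz": 0.119,"jaw": 8.8}
    - {"x": 0,"y": 0,"z": 0,"rx": 0,"ry": 0,"rz": 0.119,"jaw": 8.8}
    - {"x": 0,"y": 0,"z": 0,"rx": 0,"ry": 0,"rz": 0,"jaw": 8.8}
    - {"x": 0,"y": 0,"z": 0,"rx": 0,"ry": 0,"rz": 0,"jaw": 8.8}
  grip_force: 20

```text
clock: 0.8
tool_pos: [0.2184, -0.5856, 0.2497]
eef_rot: [1.0, 0.001, -0.0, 0.0]
contact_force: [-0.1, 0.0, 0.7]
opening: 1.0
finger_force: 0.0
```

Request:
send_rows:
  motion:
    - {"x": 4.1,"y": -2.2,"z": 0,"rx": 0,"ry": 0,"rz": 0,"jaw": 8.8}
    - {"x": 4.1,"y": -2.2,"z": 0,"rx": 0,"ry": 0,"rz": 0,"jaw": 8.8}
    - {"x": 4.1,"y": -2.2,"z": 0,"rx": 0,"ry": 0,"rz": 0,"jaw": 8.8}
    - {"x": 4.1,"y": -2.2,"z": 0,"rx": 0,"ry": 0,"rz": 0,"jaw": 8.8}
    - {"x": 4.1,"y": -2.2,"z": 0,"rx": 0,"ry": 0,"rz": 0,"jaw": 8.8}

```text
clock: 1.3
tool_pos: [0.4248, -0.4747, 0.2498]
eef_rot: [1.0, 0.001, 0.0, -0.0]
contact_force: [0.1, -0.5, -0.1]
opening: 0.998
finger_force: 0.0
```

Request:
send_rows:
  motion:
    - {"x": 4.1,"y": -2.2,"z": 0,"rx": 0,"ry": 0,"rz": 0,"jaw": 8.8}
    - {"x": 4.1,"y": -2.2,"z": 0,"rx": 0,"ry": 0,"rz": 0,"jaw": 8.8}
    - {"x": 4.1,"y": -2.2,"z": 0,"rx": 0,"ry": 0,"rz": 0,"jaw": 8.8}
    - {"x": 4.1,"y": -2.1,"z": 0,"rx": 0,"ry": 0,"rz": 0,"jaw": 8.8}
    - {"x": 0,"y": 0,"z": 0,"rx": 0,"ry": 0,"rz": 0,"jaw": 8.8}

```text
clock: 1.8
tool_pos: [0.5949, -0.3809, 0.2491]
eef_rot: [1.0, 0.007, 0.003, -0.003]
contact_force: [0.5, 0.5, -0.3]
opening: 1.0
finger_force: 0.0
```

```bash
python3 - <<'E'
from h import *
s=get_state();print(s["clock"],s["tool_pos"],s["eef_rot"],s["q"],s["contact_force"]);print(tool([.588,-.388,.013]))
E
```

```text
1.8 [ 0.59489585 -0.38090007  0.24905088] [ 0.99996991  0.00658757  0.00293858 -0.00285495] [ 0.53118999  0.80491559 -0.0496969   1.2903614   0.03235129  1.04476503
 -1.07706583] [ 0.47140491  0.54514753 -0.34196787]
[-0.8384705   0.83468785 23.59618716]
```

Request:
send_rows:
  motion:
    - {"x": 0.1,"y": 0,"z": 4.5,"rx": 0,"ry": 0,"rz": 0,"jaw": 8.8}
    - {"x": 0,"y": 0,"z": 4.5,"rx": 0,"ry": 0,"rz": 0,"jaw": 8.8}
    - {"x": 0,"y": 0,"z": 4.5,"rx": 0,"ry": 0,"rz": 0,"jaw": 8.8}
    - {"x": 0,"y": 0,"z": 2.5,"rx": 0,"ry": 0,"rz": 0,"jaw": 8.8}
    - {"x": 0,"y": 0,"z": 0,"rx": 0,"ry": 0,"rz": 0,"jaw": 8.8}

```text
clock: 2.3
tool_pos: [0.585, -0.3872, 0.0851]
eef_rot: [1.0, 0.001, -0.004, -0.002]
contact_force: [0.6, -0.1, 0.8]
opening: 0.998
finger_force: 0.0
```

Request:
send_rows:
  motion:
    - {"x": 0,"y": 0,"z": 2.5,"rx": 0,"ry": 0,"rz": 0,"jaw": 8.8}
    - {"x": 0,"y": 0,"z": 2.5,"rx": 0,"ry": 0,"rz": 0,"jaw": 8.8}
    - {"x": 0,"y": 0,"z": 1.5,"rx": 0,"ry": 0,"rz": 0,"jaw": 8.8}
    - {"x": 0,"y": 0,"z": 0.6,"rx": 0,"ry": 0,"rz": 0,"jaw": 8.8}
    - {"x": 0,"y": 0,"z": 0,"rx": 0,"ry": 0,"rz": 0,"jaw": 8.8}

```text
clock: 2.8
tool_pos: [0.5885, -0.3889, 0.0191]
eef_rot: [1.0, 0.0, 0.0, 0.0]
contact_force: [-0.5, 0.0, -0.6]
opening: 0.997
finger_force: 0.0
```

```bash
python3 - <<'E'
from h import *
s=get_state();print(s["clock"],s["tool_pos"],s["eef_rot"],s["contact_force"])
a=cam("scene")["img"][110:230,334:454];b=cam("top")["img"][127:247,367:487]
save("A1.png",np.hstack([cv2.resize(x,(400,400),interpolation=3) for x in(a,b)]))
E
```

```text
2.8 [ 0.58852155 -0.38894822  0.01905532] [9.99999985e-01 4.01726628e-05 1.50652602e-04 7.28588164e-05] [-0.51300746  0.044642   -0.58231185]
```

View pics/A1.png

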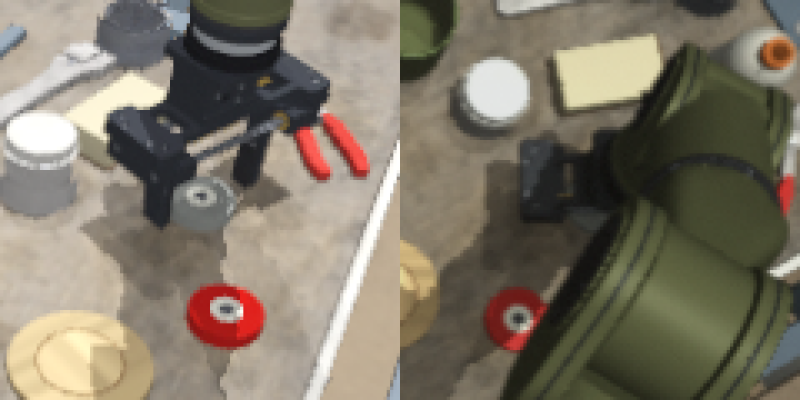

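The view shows the fingers straddling the wide stone (crop 200,200). I'll lower the last 6 mm and close.

Request:
send_rows:
  motion:
    - {"x": 0,"y": 0,"z": 0.4,"rx": 0,"ry": 0,"rz": 0,"jaw": 8.8}
    - {"x": 0,"y": 0,"z": 0.2,"rx": 0,"ry": 0,"rz": 0,"jaw": 7}
    - {"x": 0,"y": 0,"z": 0,"rx": 0,"ry": 0,"rz": 0,"jaw": 6.4}
    - {"x": 0,"y": 0,"z": 0,"rx": 0,"ry": 0,"rz": 0,"jaw": 5}
    - {"x": 0,"y": 0,"z": 0,"rx": 0,"ry": 0,"rz": 0,"jaw": 5}
  grip_force: 25

```text
clock: 3.4
tool_pos: [0.5884, -0.3887, 0.0129]
eef_rot: [1.0, -0.0, 0.0, 0.0]
contact_force: [-0.6, 0.1, 0.2]
opening: 0.667
finger_force: 25.0
```

Request:
send_rows:
  motion:
    - {"x": 0,"y": 0,"z": 0,"rx": 0,"ry": 0,"rz": 0,"jaw": 5}
    - {"x": 0,"y": 0,"z": 0,"rx": 0,"ry": 0,"rz": 0,"jaw": 5}
    - {"x": 0,"y": 0,"z": 0,"rx": 0,"ry": 0,"rz": 0,"jaw": 5}
    - {"x": 0,"y": 0,"z": 0,"rx": 0,"ry": 0,"rz": 0,"jaw": 5}
    - {"x": 0,"y": 0,"z": 0,"rx": 0,"ry": 0,"rz": 0,"jaw": 5}

```text
clock: 3.9
tool_pos: [0.5884, -0.3887, 0.0128]
eef_rot: [1.0, -0.0, 0.0, 0.0]
contact_force: [-0.4, 0.2, 0.5]
opening: 0.671
finger_force: 25.0
```

Request:
send_rows:
  motion:
    - {"x": 0,"y": 0,"z": -1,"rx": 0,"ry": 0,"rz": 0,"jaw": 5}
    - {"x": 0,"y": 0,"z": -2,"rx": 0,"ry": 0,"rz": 0,"jaw": 5}
    - {"x": 0,"y": 0,"z": -3,"rx": 0,"ry": 0,"rz": 0,"jaw": 5}
    - {"x": -0.4,"y": -0.8,"z": -1,"rx": 0,"ry": 0,"rz": 0,"jaw": 5}
    - {"x": -1,"y": -2,"z": 0,"rx": 0,"ry": 0,"rz": 0,"jaw": 5}

```text
clock: 4.4
tool_pos: [0.576, -0.3633, 0.0862]
eef_rot: [1.0, -0.001, 0.003, 0.003]
contact_force: [-0.5, 0.9, -1.6]
opening: 0.675
finger_force: 25.0
```

Request:
send_rows:
  motion:
    - {"x": -1.6,"y": -3.6,"z": 0,"rx": 0,"ry": 0,"rz": 0,"jaw": 5}
    - {"x": -1.6,"y": -3.6,"z": 0,"rx": 0,"ry": 0,"rz": 0,"jaw": 5}
    - {"x": -1.6,"y": -3.6,"z": 0,"rx": 0,"ry": 0,"rz": 0,"jaw": 5}
    - {"x": -1.6,"y": -3.6,"z": 0,"rx": 0,"ry": 0,"rz": 0,"jaw": 5}
    - {"x": -1,"y": -2,"z": 0,"rx": 0,"ry": 0,"rz": 0,"jaw": 5}

```text
clock: 4.9
tool_pos: [0.4987, -0.1925, 0.0835]
eef_rot: [1.0, 0.002, -0.001, -0.001]
contact_force: [-0.6, 0.1, -1.0]
opening: 0.675
finger_force: 25.0
```

Request:
send_rows:
  motion:
    - {"x": -0.6,"y": -1.4,"z": 0,"rx": 0,"ry": 0,"rz": 0,"jaw": 5}
    - {"x": 0,"y": 0,"z": 1.5,"rx": 0,"ry": 0,"rz": 0,"jaw": 5}
    - {"x": 0,"y": 0,"z": 1.5,"rx": 0,"ry": 0,"rz": 0,"jaw": 5}
    - {"x": 0,"y": 0,"z": 0.5,"rx": 0,"ry": 0,"rz": 0,"jaw": 5}
    - {"x": 0,"y": 0,"z": 0,"rx": 0,"ry": 0,"rz": 0,"jaw": 5}

```text
clock: 5.4
tool_pos: [0.494, -0.1823, 0.0477]
eef_rot: [1.0, -0.0, -0.0, -0.0]
contact_force: [0.0, -0.8, -0.6]
opening: 0.675
finger_force: 25.0
```

```bash
python3 - <<'E'
from h import *
s=get_state();print(s["clock"],s["tool_pos"],s["opening"],s["finger_force"])
a=cam("scene")["img"][160:270,308:418];b=cam("top")["img"][165:265,311:411]
save("A2.png",np.hstack([cv2.resize(x,(400,400),interpolation=3) for x in(a,b)]))
E
```

```text
5.4 [ 0.49396804 -0.18234445  0.0476572 ] 0.6746888245385385 24.99979555606842
```

View pics/A2.png

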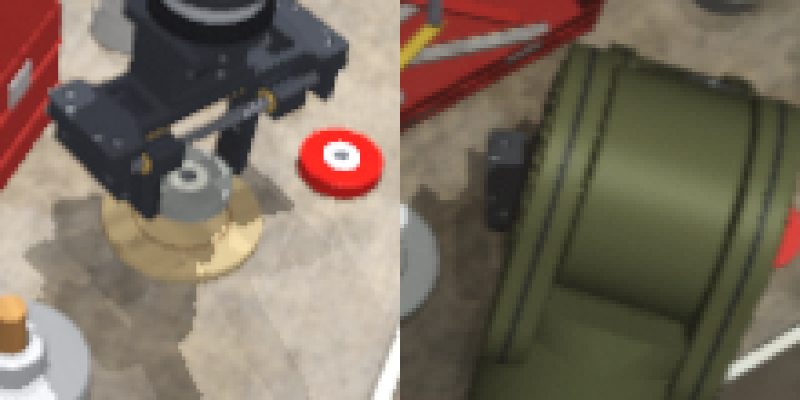

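```bash
python3 - <<'E'
from h import *
s=cam("scene")
g=blob(s,hsv(s,[0,0,150],[180,60,255]),(359,208),6);print(g[0],g[1],onz(s,[(359.2,208.2),g[0]],.0487))
im=cv2.imread("pics/scene0.png")[190:250,325:392]
save("ring.png",cv2.resize(im,None,fx=8.9,fy=8.9,interpolation=cv2.INTER_CUBIC)[:,:,::-1])
E
```

```text
[359.75       208.02083333] 48 [[ 0.49152355 -0.18088232  0.0487    ]
 [ 0.49127089 -0.18236342  0.0487    ]]
```

View pics/ring.png

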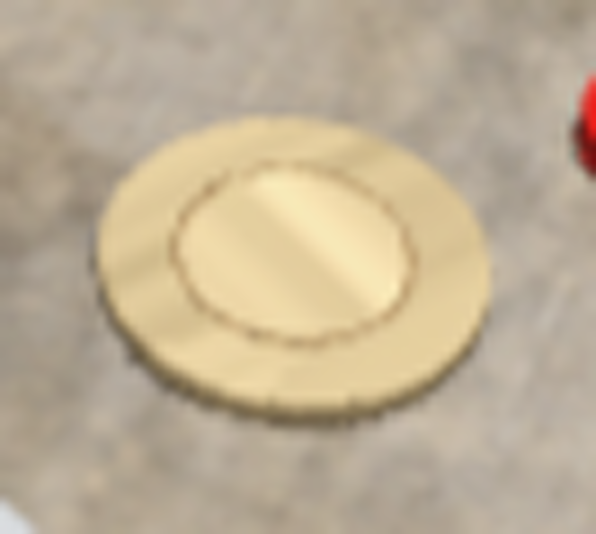

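```bash
python3 - <<'E'
from h import *
s=cam("scene");print(onz(s,[(357.6,218.1)],.01)); t=cam("top"); print(onz(t,[(361.2,214.6)],.01)); print(get_state()["tool_pos"])
E
```

```text
[[ 0.49451375 -0.18287916  0.01      ]]
[[ 0.49720679 -0.18473679  0.01      ]]
[ 0.49473792 -0.18293686  0.0483487 ]
```

Request:
send_rows:
  motion:
    - {"x": 0.2,"y": 0.1,"z": 1,"rx": 0,"ry": 0,"rz": 0,"jaw": 5}
    - {"x": 0,"y": 0,"z": 0.8,"rx": 0,"ry": 0,"rz": 0,"jaw": 5}
    - {"x": 0,"y": 0,"z": 0.4,"rx": 0,"ry": 0,"rz": 0,"jaw": 5}
    - {"x": 0,"y": 0,"z": 0.2,"rx": 0,"ry": 0,"rz": 0,"jaw": 5}
    - {"x": 0,"y": 0,"z": 0,"rx": 0,"ry": 0,"rz": 0,"jaw": 5}

```text
clock: 6.15
tool_pos: [0.4961, -0.1836, 0.0233]
eef_rot: [1.0, -0.0, -0.0, -0.0]
contact_force: [-0.1, 0.0, -0.7]
opening: 0.672
finger_force: 25.0
```

Request:
send_rows:
  motion:
    - {"x": 0,"y": 0,"z": 0.1,"rx": 0,"ry": 0,"rz": 0,"jaw": 5}
    - {"x": 0,"y": 0,"z": 0,"rx": 0,"ry": 0,"rz": 0,"jaw": 5}
    - {"x": 0,"y": 0,"z": 0,"rx": 0,"ry": 0,"rz": 0,"jaw": 5}
    - {"x": 0,"y": 0,"z": 0,"rx": 0,"ry": 0,"rz": 0,"jaw": 5}
    - {"x": 0,"y": 0,"z": 0,"rx": 0,"ry": 0,"rz": 0,"jaw": 5}

```text
clock: 6.65
tool_pos: [0.4965, -0.1837, 0.0228]
eef_rot: [1.0, -0.0, 0.0, 0.0]
contact_force: [-1.0, 0.0, -1.5]
opening: 0.671
finger_force: 25.0
```

Request:
send_rows:
  motion:
    - {"x": 0,"y": 0,"z": 0.1,"rx": 0,"ry": 0,"rz": 0,"jaw": 5}
    - {"x": 0,"y": 0,"z": 0,"rx": 0,"ry": 0,"rz": 0,"jaw": 5}
    - {"x": 0,"y": 0,"z": 0,"rx": 0,"ry": 0,"rz": 0,"jaw": 5}
    - {"x": 0,"y": 0,"z": 0,"rx": 0,"ry": 0,"rz": 0,"jaw": 5}
    - {"x": 0,"y": 0,"z": 0,"rx": 0,"ry": 0,"rz": 0,"jaw": 5}
  grip_force: 10

```text
clock: 7.15
tool_pos: [0.4965, -0.1837, 0.0227]
eef_rot: [1.0, -0.0, 0.0, 0.0]
contact_force: [-1.2, 1.2, 8.8]
opening: 0.668
finger_force: 10.0
```

Contact (about 9 N up). I'll release gently, rise, and clear the view on the way to the narrow stone.

Request:
send_rows:
  motion:
    - {"x": 0,"y": 0,"z": -0.1,"rx": 0,"ry": 0,"rz": 0,"jaw": 6.2}
    - {"x": 0,"y": 0,"z": 0,"rx": 0,"ry": 0,"rz": 0,"jaw": 6.6}
    - {"x": 0,"y": 0,"z": 0,"rx": 0,"ry": 0,"rz": 0,"jaw": 7.5}
    - {"x": 0,"y": 0,"z": 0,"rx": 0,"ry": 0,"rz": 0,"jaw": 8.8}
    - {"x": 0,"y": 0,"z": -0.5,"rx": 0,"ry": 0,"rz": 0,"jaw": 8.8}

```text
clock: 7.65
tool_pos: [0.496, -0.1836, 0.0273]
eef_rot: [1.0, -0.0, -0.001, -0.0]
contact_force: [1.0, -0.2, -0.5]
opening: 0.989
finger_force: 0.0
```

Request:
send_rows:
  motion:
    - {"x": 0,"y": 0,"z": -2,"rx": 0,"ry": 0,"rz": 0,"jaw": 8.8}
    - {"x": 0,"y": 0,"z": -4,"rx": 0,"ry": 0,"rz": 0,"jaw": 8.8}
    - {"x": 0,"y": 0,"z": -4.5,"rx": 0,"ry": 0,"rz": 0,"jaw": 8.8}
    - {"x": 0,"y": 0,"z": -4.5,"rx": 0,"ry": 0,"rz": 0,"jaw": 8.8}
    - {"x": -0.5,"y": -2,"z": -2,"rx": 0,"ry": 0,"rz": 0,"jaw": 8.8}

```text
clock: 8.15
tool_pos: [0.4933, -0.167, 0.2018]
eef_rot: [1.0, -0.003, 0.004, 0.002]
contact_force: [0.3, 0.7, 0.1]
opening: 0.994
finger_force: 0.0
```

Request:
send_rows:
  motion:
    - {"x": -0.9,"y": -4.2,"z": 0,"rx": 0,"ry": 0,"rz": 0,"jaw": 8.8}
    - {"x": -0.9,"y": -4.2,"z": 0,"rx": 0,"ry": 0,"rz": 0,"jaw": 8.8}
    - {"x": -0.9,"y": -4.2,"z": 0,"rx": 0,"ry": 0,"rz": 0,"jaw": 8.8}
    - {"x": -0.9,"y": -4.2,"z": 0,"rx": 0,"ry": 0,"rz": 0,"jaw": 8.8}
    - {"x": -0.9,"y": -4.2,"z": 0,"rx": 0,"ry": 0,"rz": 0,"jaw": 8.8}

```text
clock: 8.65
tool_pos: [0.4458, 0.0478, 0.1981]
eef_rot: [1.0, -0.0, 0.0, -0.0]
contact_force: [0.9, 0.3, 0.2]
opening: 1.0
finger_force: 0.0
```

Request:
send_rows:
  motion:
    - {"x": -1.4,"y": -4.2,"z": 0,"rx": 0,"ry": 0,"rz": 0,"jaw": 8.8}
    - {"x": -1.4,"y": -4.2,"z": 0,"rx": 0,"ry": 0,"rz": 0,"jaw": 8.8}
    - {"x": -1.4,"y": -4.2,"z": 0,"rx": 0,"ry": 0,"rz": 0,"jaw": 8.8}
    - {"x": -1.0,"y": -4,"z": 0,"rx": 0,"ry": 0,"rz": 0,"jaw": 8.8}
    - {"x": 0,"y": -1,"z": 0,"rx": 0,"ry": 0,"rz": 0,"jaw": 8.8}

```text
clock: 9.15
tool_pos: [0.3925, 0.2275, 0.1979]
eef_rot: [1.0, 0.004, -0.0, -0.001]
contact_force: [-0.7, 0.5, -1.0]
opening: 0.997
finger_force: 0.0
```

Request:
send_rows:
  motion:
    - {"x": 0,"y": 0,"z": 0,"rx": 0,"ry": 0,"rz": -0.14,"jaw": 8.8}
    - {"x": 0,"y": 0,"z": 0,"rx": 0,"ry": 0,"rz": -0.14,"jaw": 8.8}
    - {"x": 0,"y": 0,"z": 0,"rx": 0,"ry": 0,"rz": -0.14,"jaw": 8.8}
    - {"x": 0,"y": 0,"z": 0,"rx": 0,"ry": 0,"rz": -0.14,"jaw": 8.8}
    - {"x": 0,"y": 0,"z": 0,"rx": 0,"ry": 0,"rz": -0.14,"jaw": 8.8}

```text
clock: 9.65
tool_pos: [0.3948, 0.2213, 0.1979]
eef_rot: [0.939, 0.345, 0.0, 0.0]
contact_force: [1.0, -0.3, -0.2]
opening: 0.999
finger_force: 0.0
```

```bash
python3 - <<'E'
from h import *
s=get_state();print(s["clock"],s["tool_pos"],s["eef_rot"],s["q"]);print(tool([.394,.2225,.013]))
t=cam("top");c=cam("scene")
W=([0,0,195],[180,40,255])
for k,p,r in((t,(361,212),9),(c,(357,212),14)):
    try:
        g=blob(k,hsv(k,*W),p,r);print("label",g[0],g[1],onz(k,[g[2][0]],.024))
    except Exception as e: print(e)
a=c["img"][180:260,318:398];b=t["img"][190:240,336:386]
save("A3.png",np.hstack([cv2.resize(x,(400,400),interpolation=3) for x in(a,b)]))
E
```

```text
9.65 [0.39478636 0.22128789 0.1979199 ] [9.38636169e-01 3.44908680e-01 2.42849309e-05 3.79393256e-04] [-0.56169085  0.56182742 -0.07937166  2.12710514  0.09773616  0.45613046
 -1.58322003]
[ 0.02255231 -0.15676819 18.4918758 ]
label [361.9 214.1] 30 [[ 0.49679689 -0.18468679  0.024     ]]
label [358.03846154 214.29807692] 312 [[ 0.49423144 -0.18252027  0.024     ]]
```

View pics/A3.png

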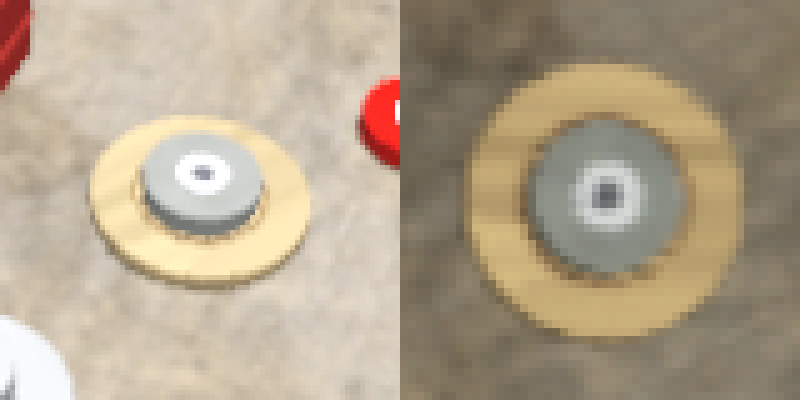

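The wide stone sits centred inside the scribed ring (top crop 605,195; scene label at 358,214). Next I'll pick up the narrow stone.

Request:
send_rows:
  motion:
    - {"x": 0,"y": -0.1,"z": 4.5,"rx": 0,"ry": 0,"rz": 0,"jaw": 8.8}
    - {"x": 0,"y": 0,"z": 4.5,"rx": 0,"ry": 0,"rz": 0,"jaw": 8.8}
    - {"x": 0,"y": 0,"z": 3.5,"rx": 0,"ry": 0,"rz": 0,"jaw": 8.8}
    - {"x": 0,"y": 0,"z": 2.5,"rx": 0,"ry": 0,"rz": 0,"jaw": 8.8}
    - {"x": 0,"y": 0,"z": 1.5,"rx": 0,"ry": 0,"rz": 0,"jaw": 8.8}

```text
clock: 10.25
tool_pos: [0.3955, 0.2231, 0.0331]
eef_rot: [0.94, 0.341, -0.005, 0.002]
contact_force: [0.2, 0.6, -0.2]
opening: 0.997
finger_force: 0.0
```

Request:
send_rows:
  motion:
    - {"x": 0,"y": 0,"z": 1,"rx": 0,"ry": 0,"rz": 0,"jaw": 8.8}
    - {"x": 0,"y": 0,"z": 0.6,"rx": 0,"ry": 0,"rz": 0,"jaw": 8}
    - {"x": 0,"y": 0,"z": 0.4,"rx": 0,"ry": 0,"rz": 0,"jaw": 7}
    - {"x": 0,"y": 0,"z": 0,"rx": 0,"ry": 0,"rz": 0,"jaw": 6.2}
    - {"x": 0,"y": 0,"z": 0,"rx": 0,"ry": 0,"rz": 0,"jaw": 5.6}

```text
clock: 10.75
tool_pos: [0.3988, 0.225, 0.0206]
eef_rot: [0.94, 0.342, -0.006, 0.002]
contact_force: [0.2, -0.6, 0.8]
opening: 0.659
finger_force: 0.0
```

Request:
send_rows:
  motion:
    - {"x": 0,"y": 0,"z": 0,"rx": 0,"ry": 0,"rz": 0,"jaw": 5}
    - {"x": 0,"y": 0,"z": 0,"rx": 0,"ry": 0,"rz": 0,"jaw": 4}
    - {"x": 0,"y": 0,"z": 0,"rx": 0,"ry": 0,"rz": 0,"jaw": 4}
    - {"x": 0,"y": 0,"z": 0,"rx": 0,"ry": 0,"rz": 0,"jaw": 4}
    - {"x": 0,"y": 0,"z": 0,"rx": 0,"ry": 0,"rz": 0,"jaw": 4}
  grip_force: 25

```text
clock: 11.25
tool_pos: [0.3987, 0.2254, 0.0207]
eef_rot: [0.939, 0.343, -0.006, 0.001]
contact_force: [0.0, -0.0, 3.2]
opening: 0.554
finger_force: 25.0
```

```bash
python3 - <<'E'
from h import *
s=get_state();print(s["clock"],s["tool_pos"],s["eef_rot"],s["opening"]);
c=cam("scene");g=blob(c,hsv(c,[0,0,195],[180,40,255]),(222,336),14);print(g[0],g[1],onz(c,[g[2][0]],.014))
E
```

```text
11.25 [0.39872259 0.22535826 0.02072705] [ 0.9394261   0.3427004  -0.00574328  0.00142981] 0.5537521700186456
[225.89285714 335.35714286] 28 [[0.39212517 0.21805525 0.014     ]]
```

The arm hit its inner reach limit here (TCP z .0207), so the grip is shallow. I'll slide the stone 3 cm outward, then grip it again lower.

Request:
send_rows:
  motion:
    - {"x": 0.7,"y": 0,"z": 0,"rx": 0,"ry": 0,"rz": 0,"jaw": 4}
    - {"x": 0.8,"y": 0,"z": 0,"rx": 0,"ry": 0,"rz": 0,"jaw": 4}
    - {"x": 0.8,"y": 0,"z": 0,"rx": 0,"ry": 0,"rz": 0,"jaw": 4}
    - {"x": 0.7,"y": 0,"z": 0,"rx": 0,"ry": 0,"rz": 0,"jaw": 4}
    - {"x": 0,"y": 0,"z": 0,"rx": 0,"ry": 0,"rz": 0,"jaw": 4}
  grip_force: 15

```text
clock: 11.8
tool_pos: [0.4183, 0.2407, 0.0205]
eef_rot: [0.939, 0.343, -0.01, 0.004]
contact_force: [-5.6, -5.9, 14.7]
opening: 0.558
finger_force: 15.0
```

```bash
python3 - <<'E'
from h import *
s=get_state();print(s["clock"],s["tool_pos"],s["eef_rot"],s["q"],s["contact_force"])
from scipy.spatial.transform import Rotation as R
r=R.from_quat(s["eef_rot"]);print((r.inv()*R.from_quat([np.sin(.35)*0+.9394,.3427,0,0])).as_rotvec(), r.as_matrix()[:,2])
c=cam("scene");g=blob(c,hsv(c,[0,0,180],[180,50,255]),(243,326),22);print(g[0],g[1],onz(c,[g[2][0]],.014))
cv2.imwrite("pics/B1.png",cv2.resize(c["img"][260:390,160:330],None,fx=4,fy=4,interpolation=2)[:,:,::-1])
E
```

```text
11.8 [0.41825962 0.24067701 0.02052506] [ 0.93944189  0.34254189 -0.00983165  0.00416185] [-0.52745408  0.93990252 -0.1506273   2.10438536  0.79013438  0.17538227
 -2.27327585] [-5.60519273 -5.85837645 14.69151188]
[ 0.00108074  0.02132554 -0.0003258 ] [-0.01562131 -0.01455514 -0.99977204]
[248.83027027 322.33405405] 925 [[0.39081849 0.16929184 0.014     ]]
```

View pics/B1.png

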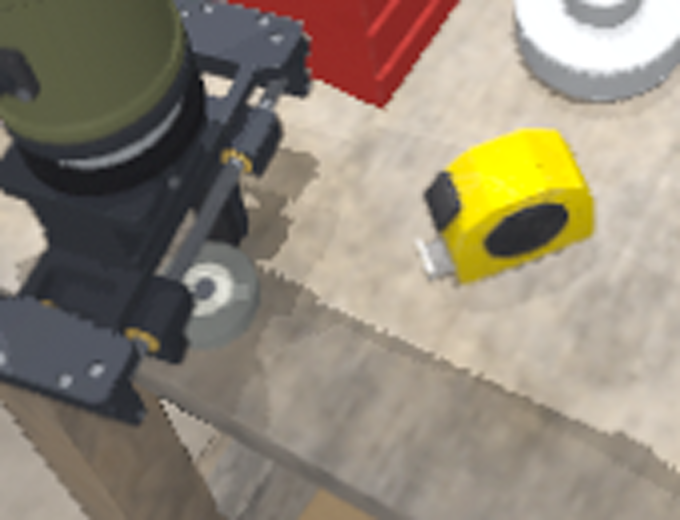

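The narrow stone is still between the fingers (crop 215,295) with nothing blocking it. I'll open, go lower and close again.

Request:
send_rows:
  motion:
    - {"x": 0,"y": 0,"z": -0.1,"rx": 0,"ry": 0,"rz": 0,"jaw": 5.6}
    - {"x": 0,"y": 0,"z": 0,"rx": 0,"ry": 0.02,"rz": 0,"jaw": 6.2}
    - {"x": 0,"y": 0,"z": 0,"rx": 0,"ry": 0,"rz": 0,"jaw": 6.2}
    - {"x": 0,"y": 0,"z": 0,"rx": 0,"ry": 0,"rz": 0,"jaw": 6.2}
    - {"x": 0,"y": 0,"z": 0,"rx": 0,"ry": 0,"rz": 0,"jaw": 6.2}

```text
clock: 12.35
tool_pos: [0.4216, 0.2451, 0.0211]
eef_rot: [0.939, 0.343, 0.003, -0.002]
contact_force: [0.0, -0.6, 0.3]
opening: 0.702
finger_force: 0.0
```

```bash
python3 - <<'E'
from h import *
s=get_state();print(s["clock"],s["tool_pos"],s["eef_rot"],s["q"],s["contact_force"],s["opening"])
E
```

```text
12.35 [0.42164827 0.24509809 0.02106823] [ 0.93935814  0.34291266  0.00348937 -0.00224012] [-0.55236224  0.93702152 -0.10962504  2.11700606  0.806781    0.11895212
 -2.29075628] [ 0.02990293 -0.57223962  0.29790345] 0.7016488784841216
```

Request:
send_rows:
  motion:
    - {"x": 0,"y": 0,"z": 0.3,"rx": 0,"ry": -0.008,"rz": 0,"jaw": 6.2}
    - {"x": 0,"y": 0,"z": 0.3,"rx": 0,"ry": 0,"rz": 0,"jaw": 6.2}
    - {"x": 0,"y": 0,"z": 0.2,"rx": 0,"ry": 0,"rz": 0,"jaw": 6.2}
    - {"x": 0,"y": 0,"z": 0,"rx": 0,"ry": 0,"rz": 0,"jaw": 6.2}
    - {"x": 0,"y": 0,"z": 0,"rx": 0,"ry": 0,"rz": 0,"jaw": 6.2}

```text
clock: 12.85
tool_pos: [0.4214, 0.2447, 0.013]
eef_rot: [0.939, 0.343, -0.0, -0.001]
contact_force: [0.4, 0.2, -0.4]
opening: 0.701
finger_force: 0.0
```

```bash
python3 - <<'E'
from h import *
s=get_state();print(s["clock"],s["tool_pos"],s["eef_rot"],s["q"],s["contact_force"],s["opening"])
E
```

```text
12.85 [0.42137234 0.24473331 0.01302283] [ 9.39373893e-01  3.42893624e-01 -4.74651098e-04 -6.52868693e-04] [-0.55502174  0.95394682 -0.10584865  2.10993995  0.81035225  0.117138
 -2.29417611] [ 0.36340484  0.15131785 -0.361691  ] 0.7007168437819202
```

```bash
python3 - <<'E'
from h import *
c=cam("scene")
print(onz(c,[(211.7,332.5)],.014))
for lo in(170,190):
  g=blob(c,hsv(c,[0,0,lo],[180,45,255]),(211,332),9);print(g[0],g[1]);P=onz(c,[g[0]],.014)[0]+[.002,-.001,0];print(P,tool(P))
E
```

```text
[[0.41006339 0.23655359 0.014     ]]
[211.17307692 331.70192308] 104
[0.41411622 0.23576426 0.014     ] [-1.13475284  0.21643896 -0.08794729]
[211.2345679  331.12345679] 81
[0.41514914 0.23520225 0.014     ] [-1.09195639  0.32596529 -0.08813026]
```

Confirmed: the stone lies 1.1 cm behind the TCP along tool x. I'll shift back before closing.

Request:
send_rows:
  motion:
    - {"x": -0.3,"y": 0,"z": 0,"rx": 0,"ry": 0,"rz": 0,"jaw": 6.2}
    - {"x": -0.3,"y": 0.1,"z": 0,"rx": 0,"ry": 0,"rz": 0,"jaw": 6.2}
    - {"x": -0.3,"y": 0.1,"z": 0,"rx": 0,"ry": 0,"rz": 0,"jaw": 6.2}
    - {"x": -0.2,"y": 0,"z": 0,"rx": 0,"ry": 0,"rz": 0,"jaw": 6.2}
    - {"x": 0,"y": 0,"z": 0,"rx": 0,"ry": 0,"rz": 0,"jaw": 6.2}

```text
clock: 13.4
tool_pos: [0.414, 0.2358, 0.0132]
eef_rot: [0.939, 0.343, -0.001, -0.001]
contact_force: [-0.2, -0.2, 0.4]
opening: 0.705
finger_force: 0.0
```

```bash
python3 - <<'E'
from h import *
s=get_state();print(s["clock"],s["tool_pos"],s["eef_rot"],s["contact_force"],tool([.4147,.2355,.013]))
E
```

```text
13.4 [0.41399463 0.23579052 0.01317574] [ 9.39373012e-01  3.42896111e-01 -5.91194165e-04 -5.01030697e-04] [-0.20277697 -0.23617286  0.44308234] [0.03524759 0.06768512 0.01745537]
```

Request:
send_rows:
  motion:
    - {"x": 0,"y": 0,"z": 0,"rx": 0,"ry": 0,"rz": 0,"jaw": 5.4}
    - {"x": 0,"y": 0,"z": 0,"rx": 0,"ry": 0,"rz": 0,"jaw": 4}
    - {"x": 0,"y": 0,"z": 0,"rx": 0,"ry": 0,"rz": 0,"jaw": 4}
    - {"x": 0,"y": 0,"z": 0,"rx": 0,"ry": 0,"rz": 0,"jaw": 4}
    - {"x": 0,"y": 0,"z": 0,"rx": 0,"ry": 0,"rz": 0,"jaw": 4}
  grip_force: 25

```text
clock: 13.9
tool_pos: [0.4144, 0.2363, 0.0131]
eef_rot: [0.939, 0.343, -0.0, -0.001]
contact_force: [0.1, 1.4, 0.2]
opening: 0.554
finger_force: 25.0
```

Request:
send_rows:
  motion:
    - {"x": 0,"y": 0,"z": -0.5,"rx": 0,"ry": 0,"rz": 0,"jaw": 4}
    - {"x": 0,"y": 0,"z": -1,"rx": 0,"ry": 0,"rz": 0,"jaw": 4}
    - {"x": 0,"y": 0,"z": -2,"rx": 0,"ry": 0,"rz": 0,"jaw": 4}
    - {"x": 0,"y": 0,"z": -3,"rx": 0,"ry": 0,"rz": 0,"jaw": 4}
    - {"x": 0,"y": 0,"z": -3,"rx": 0,"ry": 0,"rz": 0,"jaw": 4}

```text
clock: 14.4
tool_pos: [0.414, 0.2354, 0.1092]
eef_rot: [0.939, 0.343, -0.001, -0.0]
contact_force: [0.3, 0.4, -1.2]
opening: 0.558
finger_force: 25.0
```

Request:
send_rows:
  motion:
    - {"x": 0,"y": 0,"z": -3,"rx": 0,"ry": 0,"rz": 0,"jaw": 4}
    - {"x": 0,"y": 0,"z": -2,"rx": 0,"ry": 0,"rz": 0,"jaw": 4}
    - {"x": 0,"y": 0,"z": 0,"rx": 0,"ry": 0,"rz": 0.05,"jaw": 4}
    - {"x": 0,"y": 0,"z": 0,"rx": 0,"ry": 0,"rz": 0.1,"jaw": 4}
    - {"x": 0,"y": 0,"z": 0,"rx": 0,"ry": 0,"rz": 0.1,"jaw": 4}

```text
clock: 14.9
tool_pos: [0.4144, 0.2354, 0.1587]
eef_rot: [0.975, 0.221, -0.0, -0.001]
contact_force: [0.5, -0.1, -0.2]
opening: 0.56
finger_force: 25.0
```

Request:
send_rows:
  motion:
    - {"x": 0,"y": 0,"z": 0,"rx": 0,"ry": 0,"rz": 0.1,"jaw": 4}
    - {"x": 0,"y": 0,"z": 0,"rx": 0,"ry": 0,"rz": 0.1,"jaw": 4}
    - {"x": 0,"y": 0,"z": 0,"rx": 0,"ry": 0,"rz": 0.1,"jaw": 4}
    - {"x": 0,"y": 0,"z": 0,"rx": 0,"ry": 0,"rz": 0.1,"jaw": 4}
    - {"x": 0,"y": 0,"z": 0,"rx": 0,"ry": 0,"rz": 0.05,"jaw": 4}

```text
clock: 15.4
tool_pos: [0.4142, 0.2355, 0.1584]
eef_rot: [1.0, -0.002, -0.001, -0.0]
contact_force: [-0.9, 0.5, -0.1]
opening: 0.557
finger_force: 25.0
```

```bash
python3 - <<'E'
from h import *
s=get_state();print(s["clock"],s["tool_pos"],s["eef_rot"],s["q"],s["opening"],tool([.4957,-.1837,.06]))
E
```

```text
15.4 [0.41417078 0.23552031 0.158406  ] [ 9.99998278e-01 -1.65992826e-03 -7.87604598e-04 -2.61271248e-04] [-0.44384559  0.66476747 -0.26856581  2.08820794  0.39370207  0.43692991
 -2.59139695] 0.5574422517089467 [ 8.30753442 41.89984051  9.80573583]
```

Request:
send_rows:
  motion:
    - {"x": 0.6,"y": 3,"z": 0,"rx": 0,"ry": 0,"rz": 0,"jaw": 4}
    - {"x": 0.8,"y": 4.2,"z": 0,"rx": 0,"ry": 0,"rz": 0,"jaw": 4}
    - {"x": 0.8,"y": 4.2,"z": 0,"rx": 0,"ry": 0,"rz": 0,"jaw": 4}
    - {"x": 0.8,"y": 4.2,"z": 0,"rx": 0,"ry": 0,"rz": 0,"jaw": 4}
    - {"x": 0.8,"y": 4.2,"z": 0,"rx": 0,"ry": 0,"rz": 0,"jaw": 4}

```text
clock: 15.9
tool_pos: [0.4522, 0.0361, 0.1581]
eef_rot: [1.0, 0.0, -0.001, -0.0]
contact_force: [0.8, -0.2, -0.8]
opening: 0.556
finger_force: 25.0
```

Request:
send_rows:
  motion:
    - {"x": 0.8,"y": 4.2,"z": 0,"rx": 0,"ry": 0,"rz": 0,"jaw": 4}
    - {"x": 0.8,"y": 4.2,"z": 0,"rx": 0,"ry": 0,"rz": 0,"jaw": 4}
    - {"x": 0.8,"y": 4.2,"z": 0,"rx": 0,"ry": 0,"rz": 0,"jaw": 4}
    - {"x": 0.8,"y": 4.2,"z": 0,"rx": 0,"ry": 0,"rz": 0,"jaw": 4}
    - {"x": 0.8,"y": 3,"z": 0,"rx": 0,"ry": 0,"rz": 0,"jaw": 4}

```text
clock: 16.4
tool_pos: [0.4915, -0.1638, 0.1577]
eef_rot: [1.0, -0.002, -0.001, 0.0]
contact_force: [-0.4, 0.3, -0.7]
opening: 0.559
finger_force: 25.0
```

Request:
send_rows:
  motion:
    - {"x": 0.5,"y": 2.3,"z": 1,"rx": 0,"ry": 0,"rz": 0,"jaw": 4}
    - {"x": 0,"y": 0,"z": 3,"rx": 0,"ry": 0,"rz": 0,"jaw": 4}
    - {"x": 0,"y": 0,"z": 3,"rx": 0,"ry": 0,"rz": 0,"jaw": 4}
    - {"x": 0,"y": 0,"z": 2,"rx": 0,"ry": 0,"rz": 0,"jaw": 4}
    - {"x": 0,"y": 0,"z": 0,"rx": 0,"ry": 0,"rz": 0,"jaw": 4}

```text
clock: 16.9
tool_pos: [0.4952, -0.1826, 0.0656]
eef_rot: [1.0, 0.0, -0.003, -0.001]
contact_force: [-0.7, 0.5, 0.2]
opening: 0.561
finger_force: 25.0
```

Request:
send_rows:
  motion:
    - {"x": 0,"y": 0,"z": 0,"rx": 0,"ry": 0,"rz": 0,"jaw": 4}
    - {"x": 0,"y": 0,"z": 0,"rx": 0,"ry": 0,"rz": 0,"jaw": 4}
    - {"x": 0,"y": 0,"z": 0,"rx": 0,"ry": 0,"rz": 0,"jaw": 4}
    - {"x": 0,"y": 0,"z": 0,"rx": 0,"ry": 0,"rz": 0,"jaw": 4}
    - {"x": 0,"y": 0,"z": 0,"rx": 0,"ry": 0,"rz": 0,"jaw": 4}

```text
clock: 17.4
tool_pos: [0.4976, -0.183, 0.0681]
eef_rot: [1.0, -0.0, -0.0, -0.0]
contact_force: [-0.5, 0.6, -0.7]
opening: 0.562
finger_force: 25.0
```

```bash
python3 - <<'E'
from h import *
s=get_state();print(s["clock"],s["tool_pos"],s["eef_rot"],s["q"],tool([.4957,-.1837,.037]))
c=cam("scene"); z=s["tool_pos"][2]+.001; p=proj(c,[[s["tool_pos"][0]-.002,s["tool_pos"][1]+.001,z]])[0]
for lo in(140,155,170):
  g=blob(c,hsv(c,[0,0,lo],[180,45,255]),p,6);print(p,g[0],g[1],onz(c,[g[0]],z)[0]+[.0015,-.0011,0])
E
```

```text
17.4 [ 0.49763278 -0.18303826  0.06812109] [ 9.99999894e-01 -9.39151863e-05 -1.20971693e-04 -4.35302178e-04] [ 0.44081097  0.8732259  -0.29229327  1.97423439  0.62793281  0.38397796
 -1.91365002] [-0.19251206  0.06891946  3.11209656]
[359.30958214 200.92043941] [359.27777778 200.88888889] 54 [ 0.49725751 -0.18314196  0.06912109]
[359.30958214 200.92043941] [359.36956522 200.82608696] 46 [ 0.49730464 -0.18345678  0.06912109]
[359.30958214 200.92043941] [361.84615385 200.23076923] 13 [ 0.49566401 -0.18963782  0.06912109]
```

Request:
send_rows:
  motion:
    - {"x": -0.2,"y": 0.1,"z": 1.2,"rx": 0,"ry": 0,"rz": 0,"jaw": 4}
    - {"x": 0,"y": 0,"z": 1,"rx": 0,"ry": 0,"rz": 0,"jaw": 4}
    - {"x": 0,"y": 0,"z": 0.5,"rx": 0,"ry": 0,"rz": 0,"jaw": 4}
    - {"x": 0,"y": 0,"z": 0.2,"rx": 0,"ry": 0,"rz": 0,"jaw": 4}
    - {"x": 0,"y": 0,"z": 0.1,"rx": 0,"ry": 0,"rz": 0,"jaw": 4}

```text
clock: 17.95
tool_pos: [0.4954, -0.1837, 0.0374]
eef_rot: [1.0, 0.0, -0.001, -0.001]
contact_force: [0.5, -0.8, -0.7]
opening: 0.561
finger_force: 25.0
```

Request:
send_rows:
  motion:
    - {"x": 0,"y": 0,"z": 0.1,"rx": 0,"ry": 0,"rz": 0,"jaw": 4}
    - {"x": 0,"y": 0,"z": 0,"rx": 0,"ry": 0,"rz": 0,"jaw": 4}
    - {"x": 0,"y": 0,"z": 0,"rx": 0,"ry": 0,"rz": 0,"jaw": 4}
    - {"x": 0,"y": 0,"z": 0,"rx": 0,"ry": 0,"rz": 0,"jaw": 4}
    - {"x": 0,"y": 0,"z": 0,"rx": 0,"ry": 0,"rz": 0,"jaw": 4}

```text
clock: 18.45
tool_pos: [0.4954, -0.1837, 0.0372]
eef_rot: [1.0, 0.0, -0.0, -0.001]
contact_force: [-1.4, 0.9, 6.2]
opening: 0.562
finger_force: 25.0
```

Contact. I'll release, rise, and move back to look, towards the lids.

Request:
send_rows:
  motion:
    - {"x": 0,"y": 0,"z": -0.05,"rx": 0,"ry": 0,"rz": 0,"jaw": 5.2}
    - {"x": 0,"y": 0,"z": 0,"rx": 0,"ry": 0,"rz": 0,"jaw": 5.6}
    - {"x": 0,"y": 0,"z": 0,"rx": 0,"ry": 0,"rz": 0,"jaw": 6.4}
    - {"x": 0,"y": 0,"z": 0,"rx": 0,"ry": 0,"rz": 0,"jaw": 7.2}
    - {"x": 0,"y": 0,"z": -0.5,"rx": 0,"ry": 0,"rz": 0,"jaw": 7.2}
  grip_force: 10

```text
clock: 18.95
tool_pos: [0.495, -0.1838, 0.0417]
eef_rot: [1.0, -0.0, -0.001, -0.001]
contact_force: [0.5, -0.6, -0.2]
opening: 0.816
finger_force: 0.0
```

Request:
send_rows:
  motion:
    - {"x": 0,"y": 0,"z": -2,"rx": 0,"ry": 0,"rz": 0,"jaw": 7}
    - {"x": 0,"y": 0,"z": -4,"rx": 0,"ry": 0,"rz": 0,"jaw": 6}
    - {"x": 0,"y": 0,"z": -4,"rx": 0,"ry": 0,"rz": 0,"jaw": 5}
    - {"x": 0,"y": 0,"z": -3,"rx": 0,"ry": 0,"rz": 0,"jaw": 5}
    - {"x": -1,"y": -3,"z": 0,"rx": 0,"ry": 0,"rz": 0,"jaw": 5}

```text
clock: 19.45
tool_pos: [0.4888, -0.1584, 0.1759]
eef_rot: [1.0, -0.004, 0.004, 0.002]
contact_force: [-0.7, 1.0, -0.5]
opening: 0.572
finger_force: 0.0
```

Request:
send_rows:
  motion:
    - {"x": -1.1,"y": -3.6,"z": 0,"rx": 0,"ry": 0,"rz": 0,"jaw": 5}
    - {"x": -1.1,"y": -3.6,"z": 0,"rx": 0,"ry": 0,"rz": 0,"jaw": 5}
    - {"x": -1.1,"y": -3.6,"z": 0,"rx": 0,"ry": 0,"rz": 0,"jaw": 5}
    - {"x": -1,"y": -3.6,"z": 0,"rx": 0,"ry": 0,"rz": 0,"jaw": 5}
    - {"x": 0,"y": 0,"z": 0,"rx": 0,"ry": 0,"rz": 0,"jaw": 5}

```text
clock: 19.95
tool_pos: [0.4415, -0.0044, 0.173]
eef_rot: [1.0, 0.005, -0.0, -0.002]
contact_force: [0.1, -0.4, 0.6]
opening: 0.573
finger_force: 0.0
```

```bash
python3 - <<'E'
from h import *
s=get_state();print(s["clock"],s["tool_pos"],s["eef_rot"],tool([.4428,-.009,.068]))
t=cam("top");c=cam("scene")
for k,p,r in((t,(362,211),9),(c,(357,207),13)):
    g=blob(k,hsv(k,[0,0,195],[180,40,255]),p,r);print("label",g[0],g[1],onz(k,[g[2][0]],.038))
k=c;g=blob(c,hsv(c,[5,110,150],[20,255,255]),(310,245),8);print("knob",g[0],g[1],onz(c,[g[0]],.082)[0].round(4))
a=c["img"][180:280,280:380];b=t["img"][190:240,336:386]
save("S1.png",np.hstack([cv2.resize(x,(400,400),interpolation=3) for x in(a,b)]))
E
```

```text
19.95 [ 0.44148627 -0.00443796  0.17301934] [ 9.99985464e-01  4.96811240e-03 -4.23672230e-04 -2.05202715e-03] [ 0.13551694  0.50062687 10.49985788]
label [362.38888889 213.36111111] 36 [[ 0.49767509 -0.18465388  0.038     ]]
label [356.77018634 205.61801242] 322 [[ 0.50911272 -0.19054261  0.038     ]]
knob [310.5        244.36842105] 38 [ 0.4408 -0.0083  0.082 ]
```

View pics/S1.png

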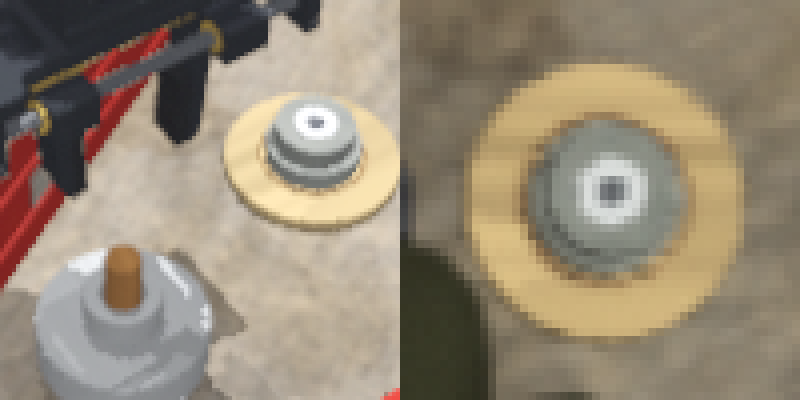

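The stack is good: narrow stone centred on the wide one inside the ring (top crop 610,190; scene crop 316,122). Now descend on the knob (scene 310,244).

Request:
send_rows:
  motion:
    - {"x": 0,"y": 0,"z": 2,"rx": 0,"ry": 0,"rz": 0,"jaw": 5}
    - {"x": 0,"y": 0,"z": 3,"rx": 0,"ry": 0,"rz": 0,"jaw": 5}
    - {"x": 0,"y": 0,"z": 3,"rx": 0,"ry": 0,"rz": 0,"jaw": 5}
    - {"x": 0,"y": 0,"z": 1.2,"rx": 0,"ry": 0,"rz": 0,"jaw": 5}
    - {"x": 0,"y": 0,"z": 0.8,"rx": 0,"ry": 0,"rz": 0,"jaw": 5}

```text
clock: 20.55
tool_pos: [0.4424, -0.0116, 0.0712]
eef_rot: [1.0, -0.001, -0.001, 0.0]
contact_force: [-1.2, 0.3, -0.1]
opening: 0.568
finger_force: 0.0
```

Request:
send_rows:
  motion:
    - {"x": 0,"y": 0,"z": 0.4,"rx": 0,"ry": 0,"rz": 0,"jaw": 5}
    - {"x": 0,"y": 0,"z": 0,"rx": 0,"ry": 0,"rz": 0,"jaw": 4}
    - {"x": 0,"y": 0,"z": 0,"rx": 0,"ry": 0,"rz": 0,"jaw": 3.5}
    - {"x": 0,"y": 0,"z": 0,"rx": 0,"ry": 0,"rz": 0,"jaw": 3}
    - {"x": 0,"y": 0,"z": 0,"rx": 0,"ry": 0,"rz": 0,"jaw": 3}

```text
clock: 21.05
tool_pos: [0.4427, -0.01, 0.0688]
eef_rot: [1.0, -0.0, -0.0, -0.001]
contact_force: [-0.4, 0.2, 0.9]
opening: 0.342
finger_force: 0.0
```

```bash
python3 - <<'E'
from h import *
s=get_state();print(s["clock"],s["tool_pos"],s["eef_rot"],s["contact_force"],s["q"])
E
```

```text
21.05 [ 0.44268548 -0.00998575  0.06884427] [ 9.99999750e-01 -2.00010992e-04 -5.33203449e-05 -6.75762052e-04] [-0.43407808  0.24541468  0.86713307] [-0.0252557   0.82637474 -0.08965262  2.23738586  0.68110844  0.10261171
 -2.33581342]
```

Request:
send_rows:
  motion:
    - {"x": 0,"y": 0,"z": 0,"rx": 0,"ry": 0,"rz": 0,"jaw": 2.6}
    - {"x": 0,"y": 0,"z": 0,"rx": 0,"ry": 0,"rz": 0,"jaw": 2.2}
    - {"x": 0,"y": 0,"z": 0,"rx": 0,"ry": 0,"rz": 0,"jaw": 1.5}
    - {"x": 0,"y": 0,"z": 0,"rx": 0,"ry": 0,"rz": 0,"jaw": 1}
    - {"x": 0,"y": 0,"z": 0,"rx": 0,"ry": 0,"rz": 0,"jaw": 1}
  grip_force: 15

```text
clock: 21.55
tool_pos: [0.4425, -0.0094, 0.0684]
eef_rot: [1.0, 0.0, -0.0, -0.001]
contact_force: [-1.4, 2.4, 2.2]
opening: 0.221
finger_force: 15.0
```

Request:
send_rows:
  motion:
    - {"x": 0,"y": 0,"z": 0,"rx": 0,"ry": 0,"rz": 0,"jaw": 1}
    - {"x": 0,"y": 0,"z": 0,"rx": 0,"ry": 0,"rz": 0,"jaw": 1}
    - {"x": 0,"y": 0,"z": 0,"rx": 0,"ry": 0,"rz": 0,"jaw": 1}
    - {"x": 0,"y": 0,"z": 0,"rx": 0,"ry": 0,"rz": 0,"jaw": 1}
    - {"x": 0,"y": 0,"z": 0,"rx": 0,"ry": 0,"rz": 0,"jaw": 1}
  grip_force: 45

```text
clock: 22.05
tool_pos: [0.4425, -0.0094, 0.0684]
eef_rot: [1.0, 0.0, -0.0, -0.001]
contact_force: [-1.1, 3.0, 3.9]
opening: 0.219
finger_force: 45.0
```

```bash
python3 - <<'E'
from h import *
s=get_state();print(s["clock"],s["tool_pos"],s["opening"],s["contact_force"])
t=cam("top");c=cam("scene")
g=blob(c,hsv(c,[5,110,110],[20,255,255]),(310,247),12);print("knob",g[0],g[1],g[2],onz(c,[g[0]],.075)[0].round(4))
E
```

```text
22.05 [ 0.44252749 -0.00944805  0.06841063] 0.21877177856356445 [-1.07617893  2.97844061  3.92124309]
knob [312.         250.36206897] 58 ((312.8413391113281, 249.5867919921875), (8.02117919921875, 13.862625122070312), 20.78038787841797) [ 0.4307 -0.0053  0.075 ]
```

Request:
send_rows:
  motion:
    - {"x": 0,"y": 0,"z": -0.5,"rx": 0,"ry": 0,"rz": 0,"jaw": 1}
    - {"x": 0,"y": 0,"z": -1,"rx": 0,"ry": 0,"rz": 0,"jaw": 1}
    - {"x": 0,"y": 0,"z": -2,"rx": 0,"ry": 0,"rz": 0,"jaw": 1}
    - {"x": 0,"y": 0,"z": -2,"rx": 0,"ry": 0,"rz": 0,"jaw": 1}
    - {"x": 0,"y": 0,"z": -1.5,"rx": 0,"ry": 0,"rz": 0,"jaw": 1}

```text
clock: 22.65
tool_pos: [0.4418, -0.0116, 0.1391]
eef_rot: [1.0, -0.001, -0.001, 0.0]
contact_force: [-0.1, 0.1, -4.3]
opening: 0.214
finger_force: 45.0
```

Request:
send_rows:
  motion:
    - {"x": 0.2,"y": 0.6,"z": 0,"rx": 0,"ry": 0,"rz": 0,"jaw": 1}
    - {"x": 0.5,"y": 1.5,"z": 0,"rx": 0,"ry": 0,"rz": 0,"jaw": 1}
    - {"x": 0.7,"y": 2.4,"z": 0,"rx": 0,"ry": 0,"rz": 0,"jaw": 1}
    - {"x": 0.7,"y": 2.4,"z": 0,"rx": 0,"ry": 0,"rz": 0,"jaw": 1}
    - {"x": 0.7,"y": 2.4,"z": 0,"rx": 0,"ry": 0,"rz": 0,"jaw": 1}

```text
clock: 23.15
tool_pos: [0.4695, -0.1054, 0.137]
eef_rot: [1.0, -0.001, -0.002, 0.0]
contact_force: [0.3, -0.2, -3.4]
opening: 0.213
finger_force: 45.0
```

Request:
send_rows:
  motion:
    - {"x": 0.7,"y": 2.4,"z": 0,"rx": 0,"ry": 0,"rz": 0,"jaw": 1}
    - {"x": 0.7,"y": 2.4,"z": 0,"rx": 0,"ry": 0,"rz": 0,"jaw": 1}
    - {"x": 0.7,"y": 2,"z": 0,"rx": 0,"ry": 0,"rz": 0,"jaw": 1}
    - {"x": 0.3,"y": 0.9,"z": 0,"rx": 0,"ry": 0,"rz": 0,"jaw": 1}
    - {"x": 0.1,"y": 0.4,"z": 0,"rx": 0,"ry": 0,"rz": 0,"jaw": 1}

```text
clock: 23.65
tool_pos: [0.4945, -0.1855, 0.137]
eef_rot: [1.0, -0.001, -0.002, -0.0]
contact_force: [0.2, 0.1, -4.5]
opening: 0.213
finger_force: 45.0
```

Request:
send_rows:
  motion:
    - {"x": 0,"y": 0,"z": 0,"rx": 0,"ry": 0,"rz": 0,"jaw": 1}
    - {"x": 0,"y": 0,"z": 0,"rx": 0,"ry": 0,"rz": 0,"jaw": 1}
    - {"x": 0,"y": 0,"z": 0,"rx": 0,"ry": 0,"rz": 0,"jaw": 1}
    - {"x": 0,"y": 0,"z": 0,"rx": 0,"ry": 0,"rz": 0,"jaw": 1}
    - {"x": 0,"y": 0,"z": 0,"rx": 0,"ry": 0,"rz": 0,"jaw": 1}

```text
clock: 24.15
tool_pos: [0.4954, -0.1835, 0.1382]
eef_rot: [1.0, 0.0, -0.001, -0.001]
contact_force: [-0.3, 0.3, -3.2]
opening: 0.212
finger_force: 45.0
```

```bash
python3 - <<'E'
from h import *
s=get_state();print(s["clock"],s["tool_pos"],s["eef_rot"],s["opening"],s["contact_force"],tool([.4955,-.1837,.082]))
c=cam("scene");b=cam("top")["img"][165:265,311:411]
save("L1.png",np.hstack([cv2.resize(x,(400,400),interpolation=3) for x in(c["img"][140:260,300:420],b)]))
E
```

```text
24.15 [ 0.49542864 -0.18345013  0.13816525] [ 9.99999543e-01  4.28847475e-04 -6.17504405e-04 -5.90188323e-04] 0.21206394887134442 [-0.31864914  0.32802333 -3.23747002] [0.0140479  0.03162585 5.61647833]
```

View pics/L1.png

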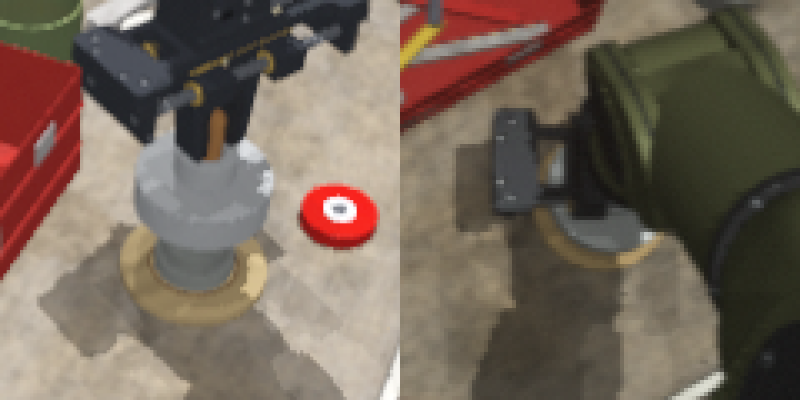

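Both lids hang level over the stack (scene crop 203,185). Lowering now.

Request:
send_rows:
  motion:
    - {"x": 0,"y": 0,"z": 1,"rx": 0,"ry": 0,"rz": 0,"jaw": 1}
    - {"x": 0,"y": 0,"z": 1.2,"rx": 0,"ry": 0,"rz": 0,"jaw": 1}
    - {"x": 0,"y": 0,"z": 1.2,"rx": 0,"ry": 0,"rz": 0,"jaw": 1}
    - {"x": 0,"y": 0,"z": 1,"rx": 0,"ry": 0,"rz": 0,"jaw": 1}
    - {"x": 0,"y": 0,"z": 0.5,"rx": 0,"ry": 0,"rz": 0,"jaw": 1}

```text
clock: 24.75
tool_pos: [0.4947, -0.1837, 0.0875]
eef_rot: [1.0, 0.0, -0.002, -0.001]
contact_force: [-0.4, 0.7, -2.9]
opening: 0.212
finger_force: 45.0
```

Request:
send_rows:
  motion:
    - {"x": 0,"y": 0,"z": 0.3,"rx": 0,"ry": 0,"rz": 0,"jaw": 1}
    - {"x": 0,"y": 0,"z": 0.2,"rx": 0,"ry": 0,"rz": 0,"jaw": 1}
    - {"x": 0,"y": 0,"z": 0.1,"rx": 0,"ry": 0,"rz": 0,"jaw": 1}
    - {"x": 0,"y": 0,"z": 0,"rx": 0,"ry": 0,"rz": 0,"jaw": 1}
    - {"x": 0,"y": 0,"z": 0,"rx": 0,"ry": 0,"rz": 0,"jaw": 1}

```text
clock: 25.25
tool_pos: [0.4956, -0.184, 0.0834]
eef_rot: [1.0, -0.0, -0.0, -0.0]
contact_force: [0.9, 0.2, -3.8]
opening: 0.214
finger_force: 45.0
```

Request:
send_rows:
  motion:
    - {"x": 0,"y": 0,"z": 0.1,"rx": 0,"ry": 0,"rz": 0,"jaw": 1}
    - {"x": 0,"y": 0,"z": 0,"rx": 0,"ry": 0,"rz": 0,"jaw": 1}
    - {"x": 0,"y": 0,"z": 0.05,"rx": 0,"ry": 0,"rz": 0,"jaw": 1}
    - {"x": 0,"y": 0,"z": 0,"rx": 0,"ry": 0,"rz": 0,"jaw": 1}
    - {"x": 0,"y": 0,"z": 0,"rx": 0,"ry": 0,"rz": 0,"jaw": 1}

```text
clock: 25.75
tool_pos: [0.4957, -0.184, 0.0824]
eef_rot: [1.0, -0.0, -0.0, -0.0]
contact_force: [-1.4, -0.0, 6.7]
opening: 0.214
finger_force: 45.0
```

Request:
send_rows:
  motion:
    - {"x": 0,"y": 0,"z": -0.05,"rx": 0,"ry": 0,"rz": 0,"jaw": 1}
    - {"x": 0,"y": 0,"z": 0,"rx": 0,"ry": 0,"rz": 0,"jaw": 2.2}
    - {"x": 0,"y": 0,"z": 0,"rx": 0,"ry": 0,"rz": 0,"jaw": 2.6}
    - {"x": 0,"y": 0,"z": 0,"rx": 0,"ry": 0,"rz": 0,"jaw": 3.4}
    - {"x": 0,"y": 0,"z": 0,"rx": 0,"ry": 0,"rz": 0,"jaw": 4.6}
  grip_force: 8

```text
clock: 26.25
tool_pos: [0.4954, -0.1839, 0.082]
eef_rot: [1.0, -0.0, -0.001, -0.001]
contact_force: [-0.6, 0.2, 0.5]
opening: 0.456
finger_force: 0.0
```

Request:
send_rows:
  motion:
    - {"x": 0,"y": 0,"z": -0.5,"rx": 0,"ry": 0,"rz": 0,"jaw": 6}
    - {"x": 0,"y": 0,"z": -0.5,"rx": 0,"ry": 0,"rz": 0,"jaw": 7.4}
    - {"x": 0,"y": 0,"z": 0,"rx": 0,"ry": 0,"rz": 0,"jaw": 7.4}
    - {"x": 0,"y": 0,"z": 0,"rx": 0,"ry": 0,"rz": 0,"jaw": 7.4}
    - {"x": 0,"y": 0,"z": 0,"rx": 0,"ry": 0,"rz": 0,"jaw": 7.4}

```text
clock: 26.75
tool_pos: [0.4953, -0.184, 0.0921]
eef_rot: [1.0, -0.0, -0.001, -0.001]
contact_force: [0.1, -0.1, 0.8]
opening: 0.838
finger_force: 0.0
```

```bash
python3 - <<'E'
from h import *
s=get_state();print(s["clock"],s["tool_pos"],s["eef_rot"],s["opening"],s["contact_force"],s["q"])
c=cam("scene")
P=np.array([[.494,-.1825,.096],[.494,-.1825,.068],[.494,-.1825,.046]]);print(proj(c,P))
g=blob(c,hsv(c,[5,110,90],[20,255,255]),proj(c,P[:1])[0],14);print("knob",g[0],g[1],g[2])
E
```

```text
26.75 [ 0.49533964 -0.18396936  0.09210276] [ 9.99999677e-01 -7.84296111e-05 -5.80961648e-04 -5.49869768e-04] 0.8380290342065034 [ 0.13441739 -0.10079126  0.75561607] [ 0.48809033  0.83677125 -0.36636352  1.96988377  0.64949577  0.45394344
 -1.93370089]
[[361.00527349 192.94961121]
 [359.85011977 201.58928333]
 [358.97680718 208.10650921]]
knob [360.32631579 197.62105263] 95 ((360.2977294921875, 197.96742248535156), (7.68621826171875, 16.345333099365234), 7.689332485198975)
```

The knob sits where expected (scene 360,198), with the lids seated. Next I'll lower around the collar and grip it.

Request:
send_rows:
  motion:
    - {"x": 0,"y": 0,"z": 1,"rx": 0,"ry": 0,"rz": 0,"jaw": 7.4}
    - {"x": 0,"y": 0,"z": 1,"rx": 0,"ry": 0,"rz": 0,"jaw": 7.4}
    - {"x": 0,"y": 0,"z": 0.7,"rx": 0,"ry": 0,"rz": 0,"jaw": 7.4}
    - {"x": 0,"y": 0,"z": 0.4,"rx": 0,"ry": 0,"rz": 0,"jaw": 7}
    - {"x": 0,"y": 0,"z": 0,"rx": 0,"ry": 0,"rz": 0,"jaw": 6}

```text
clock: 27.3
tool_pos: [0.4949, -0.1836, 0.0602]
eef_rot: [1.0, 0.0, -0.001, -0.001]
contact_force: [0.4, 0.4, -0.6]
opening: 0.727
finger_force: 0.0
```

Request:
send_rows:
  motion:
    - {"x": 0,"y": 0,"z": 0,"rx": 0,"ry": 0,"rz": 0,"jaw": 5.2}
    - {"x": 0,"y": 0,"z": 0,"rx": 0,"ry": 0,"rz": 0,"jaw": 4.8}
    - {"x": 0,"y": 0,"z": 0,"rx": 0,"ry": 0,"rz": 0,"jaw": 4.5}
    - {"x": 0,"y": 0,"z": 0,"rx": 0,"ry": 0,"rz": 0,"jaw": 4}
    - {"x": 0,"y": 0,"z": 0,"rx": 0,"ry": 0,"rz": 0,"jaw": 3}

```text
clock: 27.8
tool_pos: [0.4956, -0.1839, 0.0613]
eef_rot: [1.0, -0.0, -0.0, -0.001]
contact_force: [-1.0, 0.7, 2.4]
opening: 0.495
finger_force: 8.0
```

Request:
send_rows:
  motion:
    - {"x": 0,"y": 0,"z": 0,"rx": 0,"ry": 0,"rz": 0,"jaw": 3}
    - {"x": 0,"y": 0,"z": 0,"rx": 0,"ry": 0,"rz": 0,"jaw": 3}
    - {"x": 0,"y": 0,"z": 0,"rx": 0,"ry": 0,"rz": 0,"jaw": 3}
    - {"x": 0,"y": 0,"z": 0,"rx": 0,"ry": 0,"rz": 0,"jaw": 3}
    - {"x": 0,"y": 0,"z": 0,"rx": 0,"ry": 0,"rz": 0,"jaw": 3}
  grip_force: 30

```text
clock: 28.3
tool_pos: [0.4955, -0.1839, 0.0613]
eef_rot: [1.0, -0.0, -0.0, -0.001]
contact_force: [-0.9, 0.8, 5.0]
opening: 0.486
finger_force: 30.0
```

Request:
send_rows:
  motion:
    - {"x": 0,"y": 0,"z": -0.1,"rx": 0,"ry": 0,"rz": 0,"jaw": 3}
    - {"x": 0,"y": 0,"z": -0.2,"rx": 0,"ry": 0,"rz": 0,"jaw": 3}
    - {"x": 0,"y": 0,"z": -0.3,"rx": 0,"ry": 0,"rz": 0,"jaw": 3}
    - {"x": 0,"y": 0,"z": -0.4,"rx": 0,"ry": 0,"rz": 0,"jaw": 3}
    - {"x": 0,"y": 0,"z": -0.4,"rx": 0,"ry": 0,"rz": 0,"jaw": 3}

```text
clock: 28.8
tool_pos: [0.4953, -0.1839, 0.0753]
eef_rot: [1.0, -0.0, -0.001, -0.001]
contact_force: [0.7, -0.4, -1.5]
opening: 0.487
finger_force: 30.0
```

Request:
send_rows:
  motion:
    - {"x": 0,"y": 0,"z": -0.4,"rx": 0,"ry": 0,"rz": 0,"jaw": 3}
    - {"x": 0,"y": 0,"z": -0.4,"rx": 0,"ry": 0,"rz": 0,"jaw": 3}
    - {"x": 0,"y": 0,"z": -0.4,"rx": 0,"ry": 0,"rz": 0,"jaw": 3}
    - {"x": 0,"y": 0,"z": -0.4,"rx": 0,"ry": 0,"rz": 0,"jaw": 3}
    - {"x": 0,"y": 0,"z": -0.4,"rx": 0,"ry": 0,"rz": 0,"jaw": 3}

```text
clock: 29.3
tool_pos: [0.4954, -0.1839, 0.0954]
eef_rot: [1.0, -0.0, -0.001, -0.001]
contact_force: [-0.6, 0.8, -1.2]
opening: 0.487
finger_force: 30.0
```

```bash
python3 - <<'E'
from h import *
s=get_state();print(s["clock"],s["tool_pos"],s["eef_rot"],s["opening"],s["contact_force"],s["moment"])
E
```

```text
29.3 [ 0.49537075 -0.1839149   0.09542553] [ 9.99999664e-01 -2.90477754e-05 -5.74664937e-04 -5.83144625e-04] 0.4867736858511181 [-0.55324747  0.78119768 -1.22829875] [-0.02157249  0.04056478  0.03147358]
```

Request:
send_rows:
  motion:
    - {"x": 0,"y": 0,"z": -0.4,"rx": 0,"ry": 0,"rz": 0,"jaw": 3}
    - {"x": 0,"y": 0,"z": -0.5,"rx": 0,"ry": 0,"rz": 0,"jaw": 3}
    - {"x": 0,"y": 0,"z": -0.5,"rx": 0,"ry": 0,"rz": 0,"jaw": 3}
    - {"x": 0,"y": 0,"z": -0.5,"rx": 0,"ry": 0,"rz": 0,"jaw": 3}
    - {"x": 0,"y": 0,"z": -0.5,"rx": 0,"ry": 0,"rz": 0,"jaw": 3}

```text
clock: 29.8
tool_pos: [0.4954, -0.184, 0.1195]
eef_rot: [1.0, -0.0, -0.001, -0.001]
contact_force: [-0.1, -0.3, -2.3]
opening: 0.489
finger_force: 30.0
```

Request:
send_rows:
  motion:
    - {"x": 0,"y": 0,"z": -0.5,"rx": 0,"ry": 0,"rz": 0,"jaw": 3}
    - {"x": 0,"y": 0,"z": -0.5,"rx": 0,"ry": 0,"rz": 0,"jaw": 3}
    - {"x": 0,"y": 0,"z": -0.5,"rx": 0,"ry": 0,"rz": 0,"jaw": 3}
    - {"x": 0,"y": 0,"z": -0.5,"rx": 0,"ry": 0,"rz": 0,"jaw": 3}
    - {"x": 0,"y": 0,"z": -0.5,"rx": 0,"ry": 0,"rz": 0,"jaw": 3}

```text
clock: 30.3
tool_pos: [0.4954, -0.184, 0.1445]
eef_rot: [1.0, -0.0, -0.001, -0.001]
contact_force: [-0.0, -0.1, -2.1]
opening: 0.487
finger_force: 30.0
```

Request:
send_rows:
  motion:
    - {"x": 0,"y": 0,"z": -0.6,"rx": 0,"ry": 0,"rz": 0,"jaw": 3}
    - {"x": 0,"y": 0,"z": -0.6,"rx": 0,"ry": 0,"rz": 0,"jaw": 3}
    - {"x": 0,"y": 0,"z": -0.6,"rx": 0,"ry": 0,"rz": 0,"jaw": 3}
    - {"x": 0,"y": 0,"z": -0.6,"rx": 0,"ry": 0,"rz": 0,"jaw": 3}
    - {"x": 0,"y": 0,"z": -0.6,"rx": 0,"ry": 0,"rz": 0,"jaw": 3}

```text
clock: 30.8
tool_pos: [0.4955, -0.184, 0.1746]
eef_rot: [1.0, -0.0, -0.001, -0.001]
contact_force: [0.7, 0.1, -1.2]
opening: 0.482
finger_force: 30.0
```

Request:
send_rows:
  motion:
    - {"x": 0,"y": 0,"z": -0.3,"rx": 0,"ry": 0,"rz": 0,"jaw": 3}
    - {"x": 0,"y": 0,"z": 0,"rx": 0,"ry": 0,"rz": 0,"jaw": 3}
    - {"x": 0,"y": 0,"z": 0,"rx": 0,"ry": 0,"rz": 0,"jaw": 3}
    - {"x": 0,"y": 0,"z": 0,"rx": 0,"ry": 0,"rz": 0,"jaw": 3}
    - {"x": 0,"y": 0,"z": 0,"rx": 0,"ry": 0,"rz": 0,"jaw": 3}

```text
clock: 31.3
tool_pos: [0.4953, -0.184, 0.1768]
eef_rot: [1.0, 0.0, -0.001, -0.001]
contact_force: [0.2, 0.1, -1.3]
opening: 0.489
finger_force: 30.0
```

```bash
python3 - <<'E'
from h import *
s=get_state();print(s["clock"],s["tool_pos"],s["eef_rot"],s["opening"],s["contact_force"])
c=cam("scene")
P=np.array([[.494,-.1825,.096],[.494,-.1825,.046]]);print(proj(c,P))
g=blob(c,hsv(c,[5,110,60],[20,255,255]),(360,197),18);print("knob",g[0],g[1],g[2])
E
```

```text
31.3 [ 0.49533713 -0.18395641  0.17682097] [ 9.99999445e-01  3.69975055e-05 -8.30157642e-04 -6.48346141e-04] 0.48900788845953774 [ 0.19129879  0.14383165 -1.32761236]
[[361.00527349 192.94961121]
 [358.97680718 208.10650921]]
knob [359.59615385 202.82692308] 104 ((359.8083190917969, 202.51571655273438), (8.900680541992188, 17.014446258544922), 6.314682960510254)
```

The outer lid is held 11.5 cm up, with the knob visible below at scene (360,203), exactly where it was. Handing in.

```bash
python3 -c "
from plant import *
print(finish_job())"
```

```text
the job is handed in; nothing more can be done
None
```

I handed the job in at about 31 s: stones stacked on the board, inner lid resting on them, and the outer lid held level above, clear of the knob. On the way I slid the narrow stone about 2–3 cm along the bench to get a deeper grip before lifting it. I didn't re-measure the mug, jar or tape at the end, but every move kept clear of them.

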